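# Turn the bent hanger into its drilling cradle

### The job

The bent steel hanger for the insect house lies askew across the two upright plywood rests of the drilling cradle. Gently push it along and turn it until both of its arms have dropped fully into the V notches, one notch in each rest, so that it lies firm for drilling; keep it on the rests all the while (slide it, do not lift it off), let go of it, and leave the other things on the bench where they are.

Things in the scene. Friction and masses are not known exactly. Their poses are not given: they have to be found in the camera images.
- cradle: Drilling cradle, fixed: pine base plate 280 mm long (x -130 to +150 mm), 160 mm wide, 12 mm thick, on the bench. Origin on the bench surface; x runs along the rests, roughly away from the robot, y to the left, z up. Two upright plywood rests stand on it along x, 14 mm thick, centred at y = +52 and -52 mm, their flat top edges 85 mm above the bench.
- left_line (a point): Point of the cradle at x = 0, y = +52 mm, on the left rest's top edge (85 mm up). Each rest has one V notch in its top edge, open upward, 32 mm wide at the top, 16 mm deep, sides at 45 degrees. The notch's middle lies at an unknown cradle x between -32 and -68 mm (nearer the robot), not tracked: see it or feel for it. A rest ends 45 mm nearer the robot than its notch.
- right_line (a point): Likewise on the right rest (y = -52 mm); its notch lies within 12 mm, along x, of where the left one lies (so between -20 and -80 mm), also not tracked. A bar pushed along the top edge slides with 1 to 3 N. In the notch it drops 10 to 13 mm and the push then stiffens at once (8 N within some 5 mm): push slowly and stop there; forcing it on jams it, bruises the notch, or drives it out on the far side.
- hanger_mid (a point): Loose bent hanger of round steel bar 14 mm thick, about 0.45 kg, 200 mm long: two arms in one line along its y axis, between them a square U (62 mm wide between bar centres, 45 mm deep) that hangs down between the rests and keeps it from sliding off sideways. Point half-way between the ends on the arms' line. At the start it lies askew by up to 0.42 rad, further from the robot than the notches.
- hanger: The same hanger, same point and axes. Each arm stands out about 40 mm beyond its rest's outer face (less when askew); a fingertip let down there beside the rest can push it. Pushing one end slowly leaves the other nearly where it is, so the hanger turns; keep the skew under about 0.6 rad by working the two ends in turns.
- left_end (a point): Tip of the hanger's left (+y) arm, on the bar's centre line. 92 mm above the bench while that arm lies on the top edge, 79 to 82 mm when fully down in its notch.
- right_end (a point): Tip of the hanger's right (-y) arm, likewise.
- log_slice: Bystander: loose slice of a log, 96 mm across, 30 mm high, just beyond the cradle; origin under its centre.
- log_block: Bystander: loose standing log, 100 mm across, 85 mm high, to the left; origin under its centre.
- offcut: Bystander: loose flat wood offcut 70 x 30 x 10 mm, lying on the base plate between the rests, below the hanger; origin under its centre.
- brush: Bystander: loose hand brush 210 x 60 mm, 70 mm high, to the right; origin under its centre.
- bamboo: Bystander: loose standing bamboo tube, 28 mm across, 90 mm high, to the left; origin under its centre.
- pine_block: Bystander: loose pine block 110 x 70 x 40 mm, beyond to the right; origin under its centre.
Not all that is in view belongs to the job. There is more than one size of the hanger; the job needs the largest.

How it is judged:
On the way:
1. an arm of the hanger has dropped into its notch (((z of left_end in the frame of cradle between 0.072 and 0.0835 m and x of left_end in the frame of cradle between -0.095 and -0.005 m) or (z of right_end in the frame of cradle between 0.072 and 0.0835 m and x of right_end in the frame of cradle between -0.095 and -0.005 m))), for 0.1 s.
At the end, for the whole second after the job is handed in: Both end tips are 72 to 83.5 mm above the bench (in the notches; on the top edges: 92 mm) and 5 to 95 mm on the robot's side of the cradle's origin; the hanger's middle is within 25 mm of the cradle's centre line, its U hangs down within 0.25 rad, and it is at rest (under 20 mm/s) (z of left_end in the frame of cradle between 0.072 and 0.0835 m and x of left_end in the frame of cradle between -0.095 and -0.005 m and z of right_end in the frame of cradle between 0.072 and 0.0835 m and x of right_end in the frame of cradle between -0.095 and -0.005 m and angle between hanger_mid's own z axis and vertical below 0.25 rad and y of hanger_mid in the frame of cradle between -0.025 and 0.025 m and linear speed of hanger below 0.02 m/s); the robot touches nothing.
It fails at once if the fingers force the hanger (over 25 N) (contact force between the fingers and hanger above 25 N).
It fails at once if the hanger is lifted off its rests (an end more than 30 mm above where it lies on the top edges) (height (world z) of any of left_end, right_end above 0.122 m).
It fails at once if a bystander is shifted by more than 30 mm (distance of any of log_slice, log_block, offcut, brush, bamboo, pine_block from where it was at the start of the episode above 0.03 m).
It also fails if it takes over 61 s, if anything falls off the work surface, if the arm or the gripper's body presses on something with over 40 N, if the wrist force passes 120 N, or if a joint passes its speed limit or range.

### The arm

A 7-joint arm with a two-finger parallel gripper is mounted at the origin on the work surface. World frame = base frame: x ahead of the robot, y to its left, z up, the work surface at z = 0. Lengths are in m, angles in rad, forces in N, time in s.
With the tool pointing down it reaches from about 0.425 to 0.875 m from the base axis. Payload 8.4 kg.
Tool frame: the origin (TCP) lies at the very end of the fingers, on their centre line; the grasp point (between the pads) lies arm.pinch_z behind it (arm.pinch_z is the distance from the TCP to the grasp point, in m); z points along the fingers, y is the line along which they close (so a half turn about z gives the same grasp; the last joint's range is limited). The gripper opens to 87 mm and grips with 3 to 60 N. Pads are 19 mm wide; open, the fingers measure 117 mm over their backs; the gripper's body (75 mm by 190 mm) begins 51 mm behind the grasp point.
Start: joints at [-1.322, 0.333, 0.04, 1.465, -0.013, 1.343, -0.059], TCP at [0.222, 0.611, 0.223] pointing down, gripper open.
Joint ranges: [-2.58, 2.58], [-0.38, 2.09], [-1.3, 1.39], [0.25, 2.4], [-1.5, 4.64], [0.08, 2.09], [-2.65, 2.65]. Speed limits (rad/s): [2.22, 2.22, 2.79, 2.79, 3.14, 3.14, 3.14].

### API

Orientations are given as a unit quaternion [x, y, z, w].
In Python, from cell import arm, vision gives the robot as it stands. The module is installed in compiled form; this text tells all that it offers.
- The arm moves only by the tool play_rows, never from a script. Its argument "motion" is a list of rows, each a list of 5 numbers: the shift along the tool's x, y, z in units of 800 mm (1.0 is 800 mm), then the turn about the tool's z in units of 180 degrees (1.0 is 180 degrees), then the closure, from -1 (fully open) to 1 (shut). In form: [[dx, dy, dz, roll, grip], ...]. A call has 1 to 20 rows; each row is the pose to reach, as a shift and turn from the pose commanded when the call began, along the tool's axes at that moment, turning the shorter way round; what a row does not reach only later rows make up. A row lasts 1/10 s, in which the tool goes at most 50 mm and 8.59 degrees, less where a joint would pass 70% of its speed; a pose out of reach is approached as far as the arm can. A call with a number of a shift or a turn outside -1 to 1 is refused whole. A call with a gripper value outside its range is refused whole. The fingers move at their own pace and stop on an object; "newtons" is the grip in N (left out, the last holds). Time passes only in rows, so rows that repeat a pose let the fingers close. It gives the time, the measured TCP pose, the force, the opening and the grip force at its end, in the units of the state.
- arm.state(): the state, without advancing time (a new reading comes with each control period).
- vision.grab_frame(name): name is "scene" or "top" or "wrist"; returns the picture (480x640x3 uint8, red, green, blue); there is no depth.
- vision.camera_model(name): a dict with "mtx" (3x3 intrinsics, pixels), "dist" ([k1, k2, p1, p2, k3] as OpenCV has them; the pictures are not rectified), "rvec" (rotation vector, rad) and "tvec" (3), from world to camera coordinates, as OpenCV has them; the wrist camera has in their place "tool_from_camera" (4x4, takes a point from camera to tool coordinates, whose origin is the TCP and whose axes are the flange's). Camera axes: x right, y down, z forward; pixel columns grow to the right and rows downward; lengths in m; the calibration is good to about 2 mm. A picture is of the moment at which its call begins: read the wrist's pose just before it. camera_model takes no time and is no camera call.
- arm.close_job(): hands the job in; it is judged then, once.
The state is a dict: "clock": time; "joints": joint angles; "qvel": joint speeds; "joint_efforts": joint torques, N m; "ee_pos": TCP position; "tcp_rot": TCP orientation; "wrist_force": force on the tool from outside, world axes, zero at the start; "ft_torque": the same for the moment, N m; "width": finger opening in m; "grip_force": force on a finger pad.
Only numpy, scipy, OpenCV 4.12 (cv2) and the standard library are available. Lean on these libraries where they do the work, as an engineer would, in place of code of your own. Each camera call takes 0.05 s, during which the arm holds its last target. There are 200 camera calls.

## Working session

There is one attempt and no reset: what is moved stays moved. The work goes in short steps, Python scripts to look and compute and a tool call to move; the robot and the scene stay as the last step left them, time stands still between calls to the robot, and variables do not carry over. Pictures are saved under pics/ and viewed, at most 10 in all, crops included, and the job is handed in when it is done.

Besides the shell and the picture viewer there is one more tool, called after ">>>" as name(argument=value, ...) on one line, values as JSON. play_rows: Moves the arm, as the interface text tells. Shifts and turns lie within -1 to 1; 1 stands for 800 mm of shift or 180 degrees of turn. Its arguments: {"type":"object","properties":{"motion":{"type":"array"},"newtons":{"type":"number"}},"required":["motion"]}

```bash
mkdir -p pics; cat > h.py <<'E'
import numpy as np, cv2
from cell import arm, vision
def save(name,f,crop=None,scale=1):
    im=vision.grab_frame(name); cv2.imwrite(f'pics/{f}_raw.png',im[:,:,::-1])
    return im
def rays(name,px):
    m=vision.camera_model(name); K=np.array(m['mtx']);d=np.array(m['dist'])
    p=cv2.undistortPoints(np.array(px,float).reshape(-1,1,2),K,d).reshape(-1,2)
    v=np.c_[p,np.ones(len(p))]
    if 'rvec' in m:
        R=cv2.Rodrigues(np.array(m['rvec'],float))[0];t=np.array(m['tvec'],float).ravel()
        return -R.T@t, v@R
    s=arm.state(); from scipy.spatial.transform import Rotation as Ro
    T=np.array(m['tool_from_camera']);R=Ro.from_quat(s['tcp_rot']).as_matrix()
    return R@T[:3,3]+np.array(s['ee_pos']), v@(R@T[:3,:3]).T
def plane(name,px,z):
    o,v=rays(name,px); return o+v*((z-o[2])/v[:,2])[:,None]
def proj(name,P):
    m=vision.camera_model(name)
    return cv2.projectPoints(np.array(P,float).reshape(-1,1,3),np.array(m['rvec'],float),np.array(m['tvec'],float),np.array(m['mtx']),np.array(m['dist']))[0].reshape(-1,2)
E
python3 - <<'E'
from h import *
a=save('scene','s0');b=save('top','t0')
cv2.imwrite('pics/st.png',cv2.resize(np.vstack([a,b])[:,:,::-1],(450,600)) if 0 else b[:,:,::-1])
print(arm.state()); print(arm.pinch_z)
E
```

```text
{'clock': 0.1, 'joints': array([-1.32220986,  0.33385587,  0.03988217,  1.46616828, -0.01338314,
        1.34330465, -0.05850944]), 'qvel': array([-1.98737864e-05, -1.93670546e-04, -1.29075127e-04, -2.22864675e-03,
       -1.71943858e-04,  2.59258506e-04, -2.46500167e-04]), 'joint_efforts': array([ 4.50749547e-03, -6.57820988e+01,  1.33973468e+00, -4.04709792e+01,
       -5.97708137e-02,  4.09430789e-02,  7.93928302e-05]), 'ee_pos': array([0.22142319, 0.61067625, 0.22174537]), 'tcp_rot': array([ 1.73032609e-01,  9.84915822e-01, -7.31973631e-04, -6.87480502e-05]), 'wrist_force': array([-0.11788788, -0.12231914, -0.2426723 ]), 'ft_torque': array([-0.01777404,  0.01476937, -0.05130872]), 'grip_force': 0.0, 'width': 0.08671650308010591}
0.0187
```

View pics/t0_raw.png

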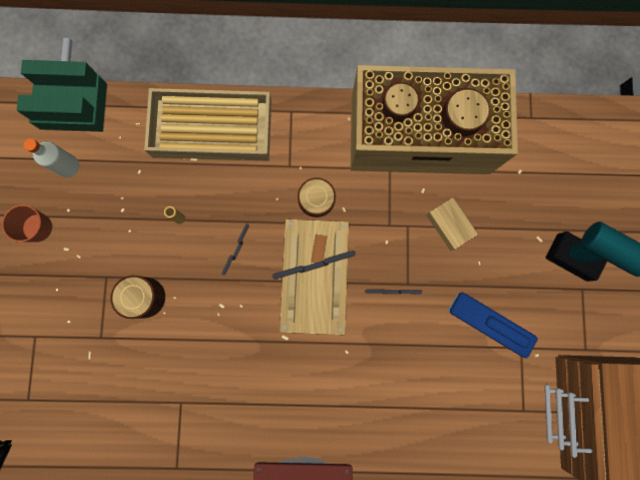

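View pics/s0_raw.png

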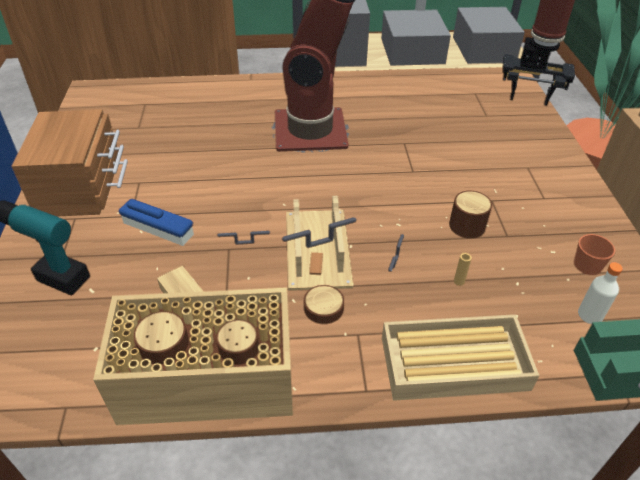

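The top view shows three hangers: one on the cradle at (314,265), and smaller ones at (236,250) and (393,291). The first is the longest and lies across the rests, so I'll use it and check it in a close crop.

```bash
python3 - <<'E'
from h import *
b=cv2.imread('pics/t0_raw.png')
cv2.imwrite('pics/c1.png',cv2.resize(b[205:345,230:430],None,fx=4,fy=4,interpolation=cv2.INTER_CUBIC))
g=b[:,:,:].astype(int)
m=((g.max(2)<95)&(g.max(2)-g.min(2)<25)).astype(np.uint8)
n,l,st,c=cv2.connectedComponentsWithStats(m[200:350,200:440])
for i in range(1,n):
    if st[i,4]>60:
        ys,xs=np.where(l==i); p=np.c_[xs+200.,ys+200.]
        r=cv2.minAreaRect(p.astype(np.float32)); a,e=p[p[:,0].argmin()],p[p[:,0].argmax()]
        P=plane('top',[a,e],.092); print(a,e,P.round(4).tolist(),np.linalg.norm(P[0]-P[1]))
C=plane('top',[(286,220),(349,222),(346,334),(281,333)],.012);print(C.round(4))
E
```

```text
[222. 272.] [248. 225.] [[0.553, 0.1987, 0.092], [0.6645, 0.144, 0.092]] 0.12412149910159892
[273. 274.] [354. 252.] [[0.5516, 0.0811, 0.092], [0.6079, -0.1052, 0.092]] 0.1946241080590369
[365. 291.] [421. 291.] [[0.5183, -0.1319, 0.092], [0.5219, -0.261, 0.092]] 0.12908641056245945
[[ 0.693   0.0603  0.012 ]
 [ 0.6925 -0.0982  0.012 ]
 [ 0.4157 -0.0957  0.012 ]
 [ 0.414   0.0624  0.012 ]]
```

View pics/c1.png

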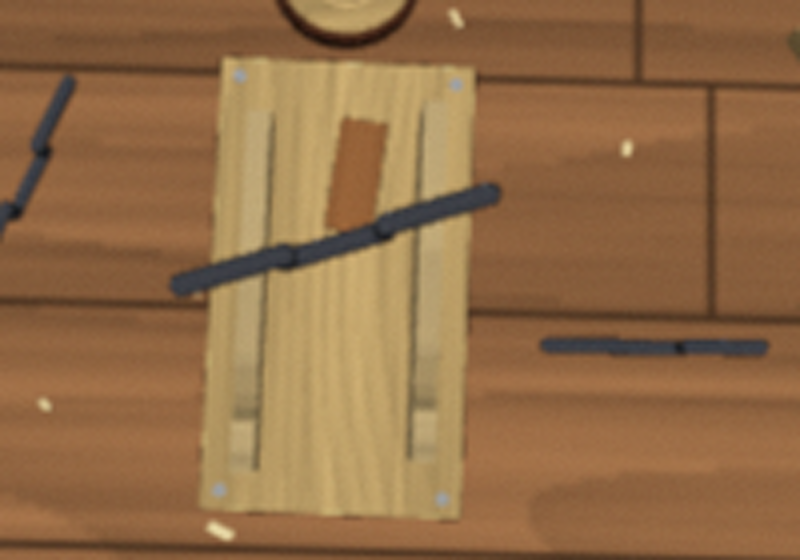

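The crop confirms the cradle bar is the large hanger, about 195 mm long against 125 mm for the others. The notches show as shading near crop (243,396) on the left and (424,386) on the right.

```bash
python3 - <<'E'
from h import *
print(plane('top',[(290.75,304),(336,301.5)],.085).round(4))
print(plane('top',[(230+245/4,205+468/4),(230+425/4,205+458/4)],.085).round(4))
print(np.array(vision.camera_model('wrist')['tool_from_camera']).round(3))
s=arm.state(); 
from scipy.spatial.transform import Rotation as Ro
R=Ro.from_quat(s['tcp_rot']).as_matrix()
for T in [(.6,-.02,.25),(.65,-.1,.15)]: print((R.T@(np.array(T)-s['ee_pos'])/.8).round(4))
print(R.round(3))
E
```

```text
[[ 0.4841  0.0381  0.085 ]
 [ 0.4926 -0.066   0.085 ]]
[[ 0.4434  0.0356  0.085 ]
 [ 0.4517 -0.0674  0.085 ]]
[[-0.001 -0.97  -0.244  0.066]
 [ 1.    -0.001 -0.001 -0.   ]
 [ 0.    -0.244  0.97  -0.162]
 [ 0.     0.     0.     1.   ]]
[-0.7136 -0.5799 -0.0344]
[-0.8064 -0.6524  0.0907]
[[-0.94   0.341 -0.   ]
 [ 0.341  0.94  -0.001]
 [-0.    -0.001 -1.   ]]
```

>>> play_rows(motion=[[-0.655,-0.601,-0.072,0.389,1],[-0.655,-0.601,-0.072,0.389,1],[-0.655,-0.601,-0.072,0.389,1],[-0.655,-0.601,-0.072,0.389,1],[-0.655,-0.601,-0.072,0.389,1],[-0.655,-0.601,-0.072,0.389,1],[-0.655,-0.601,-0.072,0.389,1],[-0.655,-0.601,-0.072,0.389,1],[-0.655,-0.601,-0.072,0.389,1],[-0.655,-0.601,-0.072,0.389,1],[-0.655,-0.601,-0.072,0.389,1],[-0.655,-0.601,-0.072,0.389,1],[-0.655,-0.601,-0.072,0.389,1],[-0.655,-0.601,-0.072,0.389,1],[-0.655,-0.601,-0.072,0.389,1],[-0.655,-0.601,-0.072,0.389,1],[-0.655,-0.601,-0.072,0.389,1],[-0.655,-0.601,-0.072,0.389,1],[-0.655,-0.601,-0.072,0.389,1],[-0.655,-0.601,-0.072,0.389,1]], newtons=20)

```text
clock: 2.1
ee_pos: [0.5501, -0.0185, 0.2802]
tcp_rot: [0.706, 0.708, 0.0, -0.0]
wrist_force: [0.3, 0.1, -0.0]
width: 0.0006
grip_force: 0.0
```

```bash
python3 - <<'E'
from h import *
a=save('wrist','w1'); s=arm.state(); print(s['clock'],s['ee_pos'],s['tcp_rot'],s['width'],s['wrist_force'])
E
```

```text
2.15 [ 0.55010901 -0.01875028  0.28019251] [ 7.06318837e-01  7.07893829e-01  1.17804663e-04 -1.15982327e-04] 0.0003411699555792556 [ 0.15888078  0.00320478 -0.7335527 ]
```

View pics/w1_raw.png

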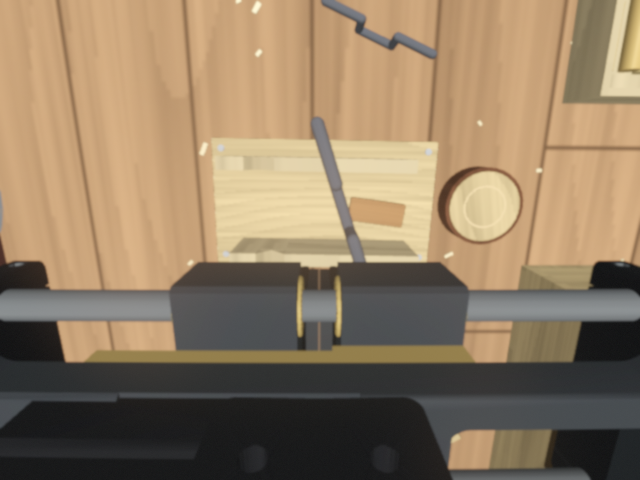

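Wrist view: the left tip is at (316,122) and the left rest runs along row 163, with its near end at about (221,162). Next I'll go down beyond the right arm.

>>> play_rows(motion=[[-0.092,0.119,0,0,1],[-0.092,0.119,0,0,1],[-0.092,0.119,0,0,1],[-0.092,0.119,0.1,0,1],[-0.092,0.119,0.16,0,1],[-0.092,0.119,0.21,0,1],[-0.092,0.119,0.25,0,1],[-0.092,0.119,0.268,0,1],[-0.092,0.119,0.268,0,1],[-0.092,0.119,0.268,0,1]])

```text
clock: 3.15
ee_pos: [0.6469, -0.0934, 0.0681]
tcp_rot: [0.707, 0.707, 0.001, 0.001]
wrist_force: [0.1, -0.2, 1.2]
width: 0.0006
grip_force: 0.0
```

```bash
python3 - <<'E'
from h import *
b=save('scene','s1'); t=save('top','t1')
cv2.imwrite('pics/c2.png',cv2.resize(b[160:310,220:420],None,fx=4,fy=4,interpolation=cv2.INTER_CUBIC)[:,:,::-1])
E
```

```text
(no output)
```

View pics/c2.png

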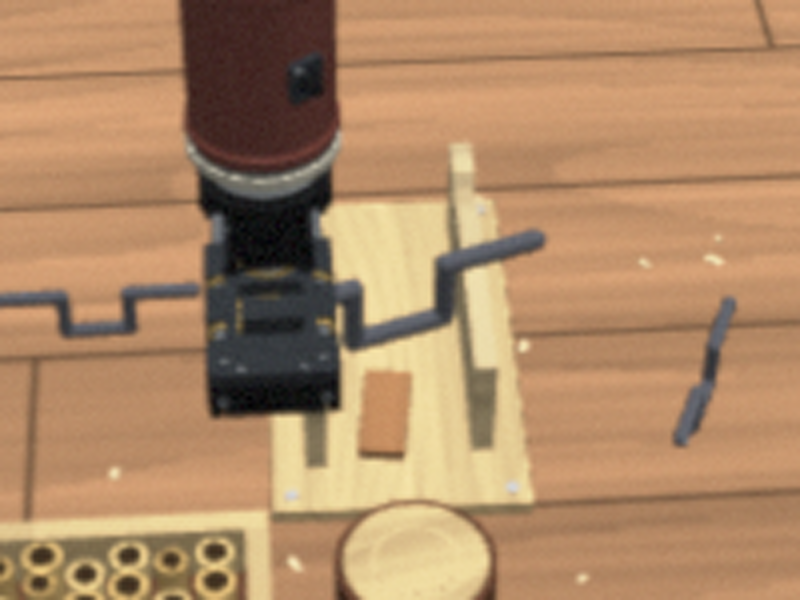

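The scene crop shows the gripper down beyond the right arm. The hanger is undisturbed, with its left tip at (540,240). Now a slow push on the right arm.

>>> play_rows(motion=[[0,-0.01,0,0,1],[0,-0.015,0,0,1],[0,-0.02,0,0,1],[0,-0.025,0,0,1],[0,-0.03,0,0,1],[0,-0.035,0,0,1],[0,-0.04,0,0,1],[0,-0.045,0,0,1]])

```text
clock: 4.05
ee_pos: [0.6095, -0.0934, 0.0659]
tcp_rot: [0.707, 0.707, 0.0, 0.0]
wrist_force: [1.9, -1.1, 1.3]
width: 0.0001
grip_force: 1.0
```

Contact at about 2 N. I'll keep going to a finger x of about 0.556.

>>> play_rows(motion=[[0,-0.005,0,0,1],[0,-0.01,0,0,1],[0,-0.015,0,0,1],[0,-0.02,0,0,1],[0,-0.025,0,0,1],[0,-0.03,0,0,1],[0,-0.035,0,0,1],[0,-0.04,0,0,1],[0,-0.045,0,0,1],[0,-0.05,0,0,1],[0,-0.055,0,0,1],[0,-0.06,0,0,1],[0,-0.065,0,0,1]])

```text
clock: 5.35
ee_pos: [0.5574, -0.0928, 0.0659]
tcp_rot: [0.707, 0.708, 0.0, -0.0]
wrist_force: [1.6, 0.4, 1.3]
width: 0.0004
grip_force: 0.9
```

```bash
cat >> h.py <<'E'
def tips(f):
    b=save('top',f)[:,:,::-1].astype(int)
    m=((b.max(2)<95)&(b.max(2)-b.min(2)<25)).astype(np.uint8)
    return m,b
E
python3 - <<'E'
from h import *
m,b=tips('t2'); s=arm.state(); print(s['clock'],s['ee_pos'],s['wrist_force'])
w=save('wrist','w2')
t=b[205:345,230:430].astype(np.uint8)
cv2.imwrite('pics/c3.png',np.hstack([cv2.resize(t,(430,300)),cv2.resize(w[:300,100:540,::-1],(370,252+48))]))
E
```

```text
5.4 [ 0.55668517 -0.0929866   0.06571679] [ 1.15373401 -0.27146985  1.19603019]
```

View pics/c3.png

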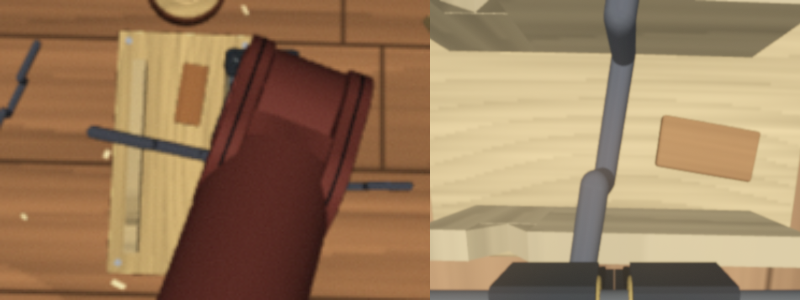

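The left view shows the bar now askew the other way, with its left end about where it was, at (93,130). The wrist half shows the right notch at about (500,240).

```bash
python3 - <<'E'
from h import *
print(plane('wrist',[(145,228),(219,234),(145,262)],.085).round(4)); 
print(plane('top',[(230+93*200/430,205+130*140/300)],.092))
E
```

```text
[[ 0.4813 -0.0582  0.085 ]
 [ 0.5133 -0.0608  0.085 ]
 [ 0.4794 -0.0736  0.085 ]]
[[0.57084332 0.0813021  0.092     ]]
```

>>> play_rows(motion=[[0,0.025,0,0,1],[0,0.025,-0.06,0,1],[0,0.04,-0.12,0,1],[0.06,0.079,-0.12,0,1],[0.12,0.079,-0.12,0,1],[0.17,0.079,-0.12,0,1],[0.195,0.079,-0.12,0,1],[0.195,0.079,-0.12,0,1],[0.195,0.079,-0.07,0,1],[0.195,0.079,-0.02,0,1],[0.195,0.079,0,0,1],[0.195,0.079,0,0,1]])

```text
clock: 6.65
ee_pos: [0.6188, 0.0616, 0.0636]
tcp_rot: [0.707, 0.707, -0.002, -0.001]
wrist_force: [-0.2, 0.1, 0.2]
width: 0.0007
grip_force: 0.0
```

```bash
python3 - <<'E'
from h import *
w=save('wrist','w3');m,b=tips('t3'); s=arm.state(); print(s['clock'],s['ee_pos'],s['wrist_force'])
t=b[205:345,230:430].astype(np.uint8)
cv2.imwrite('pics/c4.png',np.hstack([cv2.resize(t,(430,300)),cv2.resize(w[:300,100:540,::-1],(370,300))]))
E
```

```text
6.75 [0.6212971  0.06208771 0.06697647] [ 0.45632554 -0.78544353  1.00824151]
```

View pics/c4.png

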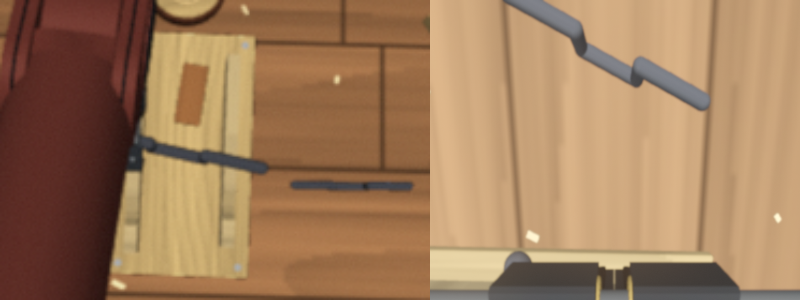

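The right tip is at crop (268,168) and the left tip lies just ahead of the finger. Next I'll push the left end to just before its notch.

>>> play_rows(motion=[[0,-0.01,0,0,1],[0,-0.02,0,0,1],[0,-0.03,0,0,1],[0,-0.035,0,0,1],[0,-0.04,0,0,1],[0,-0.045,0,0,1],[0,-0.05,0,0,1],[0,-0.055,0,0,1],[0,-0.06,0,0,1],[0,-0.065,0,0,1],[0,-0.07,0,0,1],[0,-0.075,0,0,1],[0,-0.08,0,0,1],[0,-0.085,0,0,1],[0,-0.09,0,0,1],[0,-0.095,0,0,1],[0,-0.1,0,0,1],[0,-0.105,0,0,1]])

```text
clock: 8.55
ee_pos: [0.5365, 0.0625, 0.0659]
tcp_rot: [0.707, 0.707, 0.0, 0.0]
wrist_force: [2.3, -0.9, 1.6]
width: 0.0003
grip_force: 1.1
```

>>> play_rows(motion=[[0,-0.0025,0,0,1],[0,-0.005,0,0,1],[0,-0.0075,0,0,1],[0,-0.01,0,0,1],[0,-0.0125,0,0,1],[0,-0.015,0,0,1]])

```text
clock: 9.15
ee_pos: [0.5244, 0.0628, 0.0657]
tcp_rot: [0.707, 0.707, -0.0, -0.0]
wrist_force: [2.3, -0.5, -0.1]
width: 0.0005
grip_force: 0.8
```

>>> play_rows(motion=[[0,-0.0025,0,0,1],[0,-0.005,0,0,1],[0,-0.0075,0,0,1]])

```text
clock: 9.45
ee_pos: [0.5184, 0.0628, 0.0657]
tcp_rot: [0.707, 0.707, -0.0, -0.0]
wrist_force: [2.2, -0.5, 0.5]
width: -0.0001
grip_force: 0.7
```

>>> play_rows(motion=[[0,-0.0025,0,0,1],[0,-0.005,0,0,1]])

```text
clock: 9.65
ee_pos: [0.5144, 0.0628, 0.0658]
tcp_rot: [0.707, 0.707, -0.0, -0.0]
wrist_force: [1.1, -0.6, 0.0]
width: 0.0003
grip_force: 0.7
```

>>> play_rows(motion=[[0,-0.0025,0,0,1],[0,-0.0025,0,0,1]])

```text
clock: 9.85
ee_pos: [0.5119, 0.0629, 0.0656]
tcp_rot: [0.707, 0.707, -0.0, -0.0]
wrist_force: [0.6, 0.6, -1.0]
width: 0.0005
grip_force: 0.0
```

>>> play_rows(motion=[[0,-0.0025,0,0,1],[0,-0.0025,0,0,1]])

```text
clock: 10.05
ee_pos: [0.5101, 0.0629, 0.0656]
tcp_rot: [0.707, 0.707, -0.0, -0.0]
wrist_force: [-1.2, 0.7, -0.5]
width: 0.0004
grip_force: 0.0
```

```bash
python3 - <<'E'
from h import *
w=save('wrist','w4');m,b=tips('t4');c=save('scene','s4'); s=arm.state(); print(s['clock'],s['ee_pos'],s['wrist_force'])
t=b[205:345,230:430].astype(np.uint8)
cv2.imwrite('pics/c5.png',np.vstack([np.hstack([cv2.resize(t,(430,300)),cv2.resize(w[:300,100:540,::-1],(370,300))]),cv2.resize(c[180:280,220:420,::-1],(600,300))[:,:,:].repeat(1,1) if 0 else np.pad(cv2.resize(c[180:280,220:420,::-1],(600,300)),((0,0),(0,200),(0,0)))]))
E
```

```text
10.2 [0.51052687 0.06281484 0.06571829] [0.14661285 0.15097334 0.28962642]
```

View pics/c5.png

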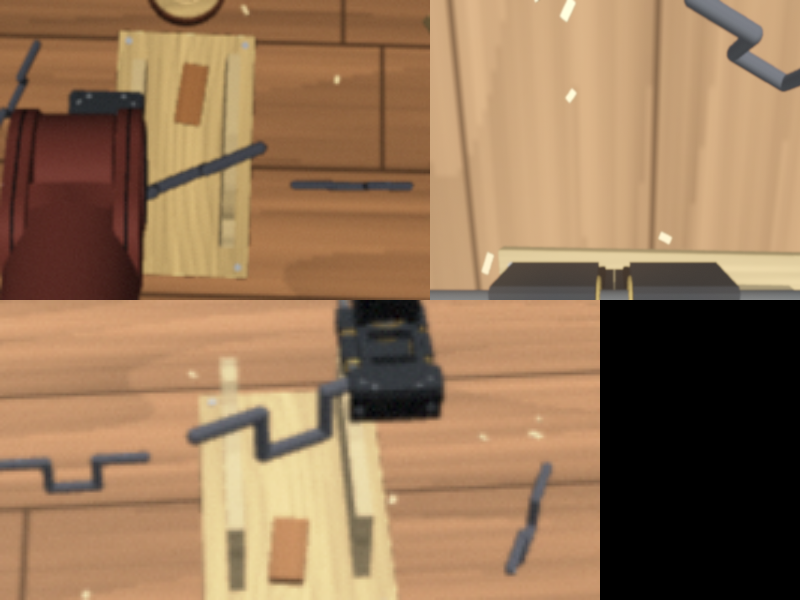

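The bar has run ahead of the finger and the force is gone, so the left arm has probably dropped. The right tip is at crop (264,148). Moving over to the right side.

>>> play_rows(motion=[[0,0.025,0,0,1],[0,0.025,-0.06,0,1],[0,0.04,-0.12,0,1],[-0.06,0.112,-0.12,0,1],[-0.12,0.112,-0.12,0,1],[-0.17,0.112,-0.12,0,1],[-0.194,0.112,-0.12,0,1],[-0.194,0.112,-0.12,0,1],[-0.194,0.112,-0.07,0,1],[-0.194,0.112,-0.02,0,1],[-0.194,0.112,0,0,1],[-0.194,0.112,0,0,1]])

```text
clock: 11.4
ee_pos: [0.5988, -0.0914, 0.0638]
tcp_rot: [0.707, 0.708, -0.002, -0.002]
wrist_force: [-0.0, 0.5, 0.1]
width: 0.0006
grip_force: 0.0
```

```bash
python3 - <<'E'
from h import *
w=save('wrist','w5');m,b=tips('t5');c=save('scene','s5'); s=arm.state(); print(s['clock'],s['ee_pos'],s['wrist_force'])
t=b[205:345,230:430].astype(np.uint8)
# left tip: two-view triangulation, dark blobs' extreme points
def dark(im):
    g=im.astype(int); return (g.max(2)<100)&(g.max(2)-g.min(2)<30)
mt=dark(b)[255:335,262:292]; ys,xs=np.where(mt); i=xs.argmin(); p=(xs[i]+262,ys[xs==xs[i]].mean()+255)
c2=c[180:280,290:380]; ms=dark(c2); ys,xs=np.where(ms); i=xs.argmax(); q=(xs[i]+290,ys[xs==xs[i]].mean()+180)
o1,v1=rays('top',[p]);o2,v2=rays('scene',[q]); v1=v1[0];v2=v2[0]
k=np.linalg.lstsq(np.c_[v1,-v2],o2-o1,rcond=None)[0]; print(p,q,o1+k[0]*v1,o2+k[1]*v2)
cv2.imwrite('pics/c6.png',np.vstack([np.hstack([cv2.resize(t,(430,300)),cv2.resize(w[:300,100:540,::-1],(370,300))]),np.pad(cv2.resize(c[180:280,220:420,::-1],(600,300)),((0,0),(0,200),(0,0)))]))
E
```

```text
11.55 [ 0.60156865 -0.09240412  0.06760498] [ 0.30317789 -0.48893685  0.08498132]
(np.int64(274), np.float64(304.5)) (np.int64(350), np.float64(204.0)) [0.48199379 0.07657518 0.08534998] [0.48193428 0.07587899 0.08529728]
```

View pics/c6.png

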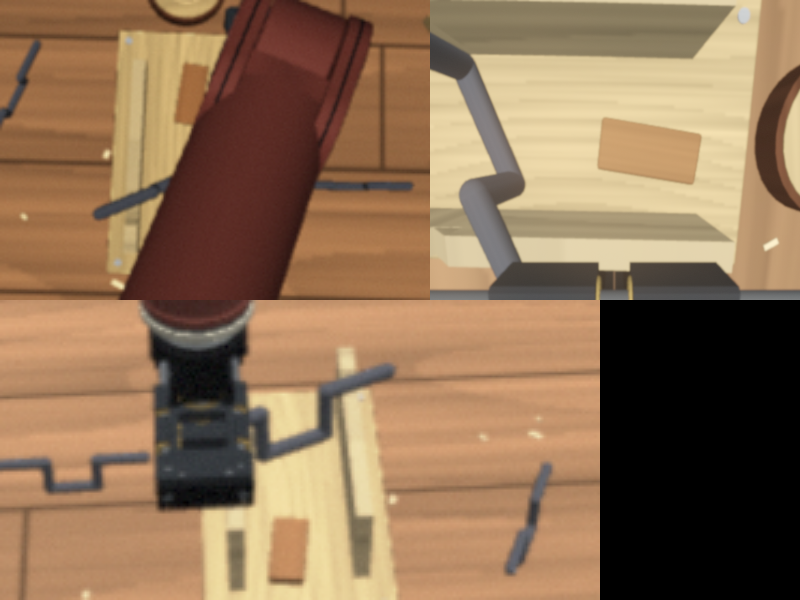

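The triangulated left tip is z≈0.085 (uncertain), x≈0.482, so it is in the notch at least partly while still askew. Now I'll push the right end to just before its notch.

>>> play_rows(motion=[[0,-0.01,0,0,1],[0,-0.02,0,0,1],[0,-0.025,0,0,1],[0,-0.03,0,0,1],[0,-0.035,0,0,1],[0,-0.04,0,0,1],[0,-0.045,0,0,1],[0,-0.05,0,0,1]])

```text
clock: 12.35
ee_pos: [0.5605, -0.0925, 0.0661]
tcp_rot: [0.707, 0.707, 0.0, 0.0]
wrist_force: [2.3, -0.9, 2.8]
width: 0.0003
grip_force: 1.6
```

>>> play_rows(motion=[[0,-0.004,0,0,1],[0,-0.008,0,0,1],[0,-0.012,0,0,1],[0,-0.016,0,0,1],[0,-0.02,0,0,1]])

```text
clock: 12.85
ee_pos: [0.5441, -0.0924, 0.0658]
tcp_rot: [0.707, 0.707, 0.0, 0.0]
wrist_force: [2.0, -1.0, 2.6]
width: 0.0008
grip_force: 1.3
```

>>> play_rows(motion=[[0,-0.0025,0,0,1],[0,-0.005,0,0,1],[0,-0.0075,0,0,1],[0,-0.01,0,0,1]])

```text
clock: 13.25
ee_pos: [0.5355, -0.0923, 0.0653]
tcp_rot: [0.707, 0.707, -0.0, -0.001]
wrist_force: [-0.1, 0.7, -0.7]
width: 0.0003
grip_force: 0.1
```

>>> play_rows(motion=[[0,-0.0025,0,0,1],[0,-0.005,0,0,1],[0,-0.0075,0,0,1]])

```text
clock: 13.55
ee_pos: [0.5299, -0.0924, 0.0656]
tcp_rot: [0.707, 0.707, -0.0, -0.0]
wrist_force: [0.9, 0.2, -0.5]
width: 0.0003
grip_force: 0.0
```

>>> play_rows(motion=[[0,-0.0025,0,0,1],[0,-0.005,0,0,1]])

```text
clock: 13.75
ee_pos: [0.5261, -0.0924, 0.0657]
tcp_rot: [0.707, 0.707, -0.0, -0.0]
wrist_force: [-0.8, -0.7, 0.4]
width: 0.0003
grip_force: 0.0
```

The right arm has slipped ahead too. A few more gentle steps to feel for contact.

>>> play_rows(motion=[[0,-0.002,0,0,1],[0,-0.004,0,0,1]])

```text
clock: 13.95
ee_pos: [0.523, -0.0924, 0.0658]
tcp_rot: [0.707, 0.707, 0.0, 0.0]
wrist_force: [-0.2, 0.6, -0.6]
width: 0.0004
grip_force: 0.0
```

>>> play_rows(motion=[[0,-0.002,0,0,1],[0,-0.003,0,0,1]])

```text
clock: 14.15
ee_pos: [0.5206, -0.0924, 0.0658]
tcp_rot: [0.707, 0.707, 0.0, -0.0]
wrist_force: [0.8, -0.1, -0.3]
width: 0.0004
grip_force: 0.0
```

>>> play_rows(motion=[[0,-0.0015,0,0,1],[0,-0.0025,0,0,1]])

```text
clock: 14.35
ee_pos: [0.5187, -0.0924, 0.0658]
tcp_rot: [0.707, 0.707, -0.0, 0.0]
wrist_force: [0.8, 0.0, 0.0]
width: 0.0004
grip_force: 0.0
```

>>> play_rows(motion=[[0,0.025,0,0,1],[0,0.025,-0.06,0,1],[0,0.04,-0.12,0,1],[-0.05,0.05,-0.18,0,1],[-0.11,0.05,-0.22,0,1],[-0.17,0.05,-0.22,0,1],[-0.23,0.05,-0.22,0,1],[-0.28,0.05,-0.22,0,1],[-0.28,0.05,-0.22,0,1],[-0.28,0.05,-0.22,0,1]])

```text
clock: 15.35
ee_pos: [0.5579, -0.3185, 0.2415]
tcp_rot: [0.708, 0.706, -0.001, -0.0]
wrist_force: [0.3, 1.0, -0.0]
width: 0.0001
grip_force: 0.0
```

```bash
python3 - <<'E'
from h import *
b=save('top','t6')[:,:,::-1];c=save('scene','s6')[:,:,::-1]; s=arm.state(); print(s['clock'],s['ee_pos'])
def dark(im):
    g=im.astype(int); return (g.max(2)<100)&(g.max(2)-g.min(2)<30)
def ext(im,x0,x1,y0,y1):
    n,l,st,_=cv2.connectedComponentsWithStats(dark(im)[y0:y1,x0:x1].astype(np.uint8)); k=1+st[1:,4].argmax()
    ys,xs=np.where(l==k); f=lambda X:(X+x0,ys[xs==X].mean()+y0); return f(xs.min()),f(xs.max())
tl,tr=ext(b,255,362,250,330); sr,sl=ext(c,272,375,185,260)
for p,q in [(tl,sl),(tr,sr)]:
    o1,v1=rays('top',[p]);o2,v2=rays('scene',[q]); v1=v1[0];v2=v2[0]
    k=np.linalg.lstsq(np.c_[v1,-v2],o2-o1,rcond=None)[0]; print(p,q,(o1+k[0]*v1).round(4),(o2+k[1]*v2).round(4))
cv2.imwrite('pics/c7.png',np.vstack([np.pad(cv2.resize(b[240:345,255:405],(430,300)),((0,0),(0,170),(0,0))),cv2.resize(c[180:280,220:420],(600,300))]))
E
```

```text
15.45 [ 0.55939094 -0.31509101  0.24142043]
(np.int64(269), np.float64(304.0)) (np.int64(354), np.float64(207.0)) [0.4829 0.089  0.0751] [0.4827 0.0869 0.0749]
(np.int64(354), np.float64(299.5)) (np.int64(281), np.float64(213.5)) [ 0.4985 -0.1081  0.0777] [ 0.4986 -0.1055  0.0775]
```

View pics/c7.png

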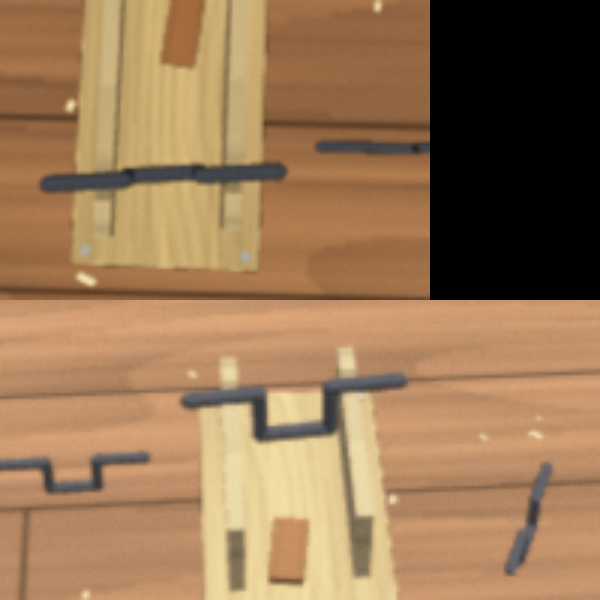

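Both arms look seated: tips at z≈75 and 78 mm, x in line with the notches, U hanging straight. I'll check the height bias against the first pictures, where z was 92, and hand in if that agrees.

```bash
python3 - <<'E'
from h import *
b=cv2.imread('pics/t0_raw.png');c=cv2.imread('pics/s0_raw.png')
def ext(im,x0,x1,y0,y1):
    g=im.astype(int); d=(g.max(2)<100)&(g.max(2)-g.min(2)<30)
    n,l,st,_=cv2.connectedComponentsWithStats(d[y0:y1,x0:x1].astype(np.uint8)); k=1+st[1:,4].argmax()
    ys,xs=np.where(l==k); f=lambda X:(X+x0,ys[xs==X].mean()+y0); return f(xs.min()),f(xs.max())
tl,tr=ext(b,255,362,240,290); sr,sl=ext(c,272,375,205,260)
z=[]
for p,q in [(tl,sl),(tr,sr)]:
    o1,v1=rays('top',[p]);o2,v2=rays('scene',[q]); v1=v1[0];v2=v2[0]
    k=np.linalg.lstsq(np.c_[v1,-v2],o2-o1,rcond=None)[0]; z.append((o1+k[0]*v1)[2]); print(p,q,(o1+k[0]*v1).round(4))
drop=(z[0]-.0751,z[1]-.0777); print(drop)
if min(drop)>.0095: print(arm.close_job())
E
```

```text
(np.int64(273), np.float64(275.5)) (np.int64(355), np.float64(220.0)) [0.5483 0.0812 0.0889]
(np.int64(354), np.float64(253.0)) (np.int64(283), np.float64(239.0)) [ 0.6058 -0.1054  0.0899]
(np.float64(0.013839428572111012), np.float64(0.012231590319565652))
the job is handed in; nothing more can be done
None
```

I've handed the job in: by the cameras, both arms of the hanger have dropped about 12 to 14 mm into their notches and the U hangs straight. The fingers are clear of it, and I saw no other object moved.

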